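# Sweep the washers through the gate of the sorting tray

### The arm

A 7-joint arm with a two-finger parallel gripper is mounted at the origin on the work surface. World frame = base frame: x ahead of the robot, y to its left, z up, the work surface at z = 0. Lengths are in m, angles in rad, forces in N, time in s.
With the tool pointing down it reaches from about 0.4 to 0.875 m from the base axis. Payload 19.3 kg.
Tool frame: the origin (TCP) lies at the very end of the fingers, on their centre line; the grasp point (between the pads) lies 19 mm behind it; y points along the fingers, x is the direction in which the jaws open and shut, and the axes are right-handed (so a half turn about y gives the same grasp; the last joint's range is limited). The gripper opens to 85 mm and grips with 20 to 120 N. Pads are 22 mm wide; open, the fingers measure 114 mm over their backs; the gripper's body (76 mm by 85 mm) begins 54 mm behind the grasp point. The pads swing forward as they close: fully open they stand 13 mm farther back than shut.
Start: joints at [-0.07, 0.521, -0.036, 1.599, 0.021, 1.021, -0.113], TCP at [0.625, -0, 0.231] pointing down, gripper open.
Joint ranges: [-2.91, 2.91], [-0.3, 2.13], [-1.5, 1.42], [0.17, 2.43], [-1.26, 4.41], [0.16, 1.93], [-2.52, 2.52]. Speed limits (rad/s): [1.89, 1.89, 2.39, 2.39, 3.01, 3.01, 3.01].

### API

Orientations are given as [roll, pitch, yaw] about the fixed x, y, z axes, in that order (R = Rz(yaw) Ry(pitch) Rx(roll)).
In Python, from workcell import bot gives the robot as it stands. The module is installed in compiled form; this text tells all that it offers.
- The arm moves only by the shell command python3 -m crank 'ROWS' [FORCE]. ROWS is JSON, a list of rows, each an object of numbers: "hand": the closure, from 0 (fully open) to 1 (shut); "dx", "dy", "dz": the shift along the tool's x, y, z in mm; "yaw": the turn about the tool's y in rad. In form: [{"hand": .., "dx": .., "dy": .., "dz": .., "yaw": ..}, ...]. A call has 1 to 12 rows; each row is the pose to reach, as a shift and turn from the pose commanded when the call began, along the tool's axes at that moment; what a row does not reach only later rows make up. A row lasts 1/12 s, in which the tool goes at most 41.7 mm and 7.16 degrees, less where a joint would pass 70% of its speed; a pose out of reach is approached as far as the arm can. A call with a gripper value outside its range is refused whole. The fingers move at their own pace and stop on an object; FORCE is the grip in N (left out, the last holds). Time passes only in rows, so rows that repeat a pose let the fingers close. It gives the time, the measured TCP pose, the force and the opening at its end, in the units of the state.
- bot.observe(): the state, without advancing time (a new reading comes with each control period).
- bot.grab_frame(name): name is "scene" or "side" or "wrist"; returns the picture (420x560x3 uint8, red, green, blue); there is no depth.
- bot.camera_info(name): a dict with "fx", "fy", "cx", "cy" (pixels), "rvec" (rotation vector, rad) and "tvec" (3), from world to camera coordinates, as OpenCV has them. Camera axes: x right, y down, z forward; pixel columns grow to the right and rows downward; lengths in m; the calibration is good to about 2 mm. The wrist camera is an equidistant fisheye: a pixel r from the principal point sees the ray r / f radians off the axis. A picture is of the moment at which its call begins: read the wrist's pose just before it. camera_info takes no time and is no camera call; for the wrist camera it gives the pose at the moment of the call.
- bot.job_done(): hands the job in, once; it reports no verdict.
The state is a dict: "clock": time; "qpos": joint angles; "qd": joint speeds; "joint_efforts": joint torques, N m; "position": TCP position; "tool_rot": TCP orientation; "force": force on the tool from outside, world axes, zero at the start; "moment": the same for the moment, N m; "grip_width": finger opening in m.
Only numpy, scipy, OpenCV 4.12 (cv2) and the standard library are available. Lean on these libraries where they do the work, as an engineer would, in place of code of your own. Each camera call takes 0.05 s, during which the arm holds its last target.

### The job

Push the three flat washers across the deck of the sorting tray with your fingertips, one at a time, through the gap in the fence so that each drops into the slot behind it. Slide them only, do not pick anything up, and leave the hexagon nut, the standing bolt and everything else on the bench where they are.

Things in the scene. Friction and masses are not known exactly. Their poses are not given: they have to be found in the camera images.
- tray: Wooden sorting tray fixed on the bench. Origin on its underside; z up. Flat deck 75 mm above the bench, x -165 to 165, y -30 to 180 mm. Its -x, +x and +y sides have a 12 mm wide rim, its -y side an aluminium fence (y -38 to -30 mm) with a gap, the gate; rim and fence rise 16 mm above the deck. Washers, nut and bolt stand on the deck in mixed order.
- gate (a point): Middle of the gate, at deck height, midway through the fence's 8 mm thickness. Axes as the tray's: the gap reaches 26 mm either way along x (52 mm wide). Washers pass through along -y; the deck ends at the fence's far face, so a washer tips into the slot once its centre is well over 4 mm past this point.
- slot (a point): Centre of the drop slot's floor, 67 mm below the deck. Axes as the tray's. The slot is an open pocket 90 mm along x, 80 mm along y, right behind the gate; its other three walls are 8 mm thick and rise 12 mm above the deck.
- washer1: A plain steel washer, 40 mm across, 16 mm hole, 8 mm thick, about 60 g, lying flat on the tray's deck. Origin: centre of its underside (which rests on the deck).
- washer2: Another plain steel washer, 40 mm across, 16 mm hole, 8 mm thick, about 60 g, lying flat on the tray's deck. Origin: centre of its underside (which rests on the deck).
- washer3: Another plain steel washer, 40 mm across, 16 mm hole, 8 mm thick, about 60 g, lying flat on the tray's deck. Origin: centre of its underside (which rests on the deck).
- nut: Loose steel hexagon nut lying on the deck among the washers, 30 mm across flats (35 mm across corners), 16 mm high. To be left alone. Origin: centre of its underside. The five loose things on the deck lie on an arc about 125 mm from a point 24 mm before the gate (+y), about 60 mm apart.
- bolt: Loose steel bolt standing on its hexagon head on the deck among the washers: head 30 mm across flats and 12 mm high, shank 16 mm thick, 48 mm high in all. To be left alone. Origin: centre of its underside.
- jar: Amber glass jar standing on the bench, 72 mm across, 95 mm high; leave alone. Origin: centre of its underside.
- tape: Roll of black tape lying flat on the bench, 90 mm across, 24 mm high; leave alone. Origin: centre of its underside.
- glue: White glue bottle standing on the bench, 44 mm across, 120 mm high; leave alone. Origin: centre of its underside.
- screwdriver: Screwdriver lying on the bench; leave alone. Origin: under its middle.
- wrench: Wrench lying on the bench; leave alone. Origin: under its middle.
Not all that is in view belongs to the job. Leave any orange or turquoise look-alike of the washer3 alone.

How it is judged:
On the way, in this order (a step that is already met when the one before it is completed fails the run):
1. a first washer lies in the slot (((x of washer1 in the frame of tray between -0.046 and 0.046 m and y of washer1 in the frame of tray between -0.12 and -0.037 m and z of washer1 in the frame of tray below 0.065 m) or (x of washer2 in the frame of tray between -0.046 and 0.046 m and y of washer2 in the frame of tray between -0.12 and -0.037 m and z of washer2 in the frame of tray below 0.065 m) or (x of washer3 in the frame of tray between -0.046 and 0.046 m and y of washer3 in the frame of tray between -0.12 and -0.037 m and z of washer3 in the frame of tray below 0.065 m))), for 0.2 s.
2. a second washer lies in the slot, after the first ((((x of washer1 in the frame of tray between -0.046 and 0.046 m and y of washer1 in the frame of tray between -0.12 and -0.037 m and z of washer1 in the frame of tray below 0.065 m) and (x of washer2 in the frame of tray between -0.046 and 0.046 m and y of washer2 in the frame of tray between -0.12 and -0.037 m and z of washer2 in the frame of tray below 0.065 m)) or ((x of washer1 in the frame of tray between -0.046 and 0.046 m and y of washer1 in the frame of tray between -0.12 and -0.037 m and z of washer1 in the frame of tray below 0.065 m) and (x of washer3 in the frame of tray between -0.046 and 0.046 m and y of washer3 in the frame of tray between -0.12 and -0.037 m and z of washer3 in the frame of tray below 0.065 m)) or ((x of washer2 in the frame of tray between -0.046 and 0.046 m and y of washer2 in the frame of tray between -0.12 and -0.037 m and z of washer2 in the frame of tray below 0.065 m) and (x of washer3 in the frame of tray between -0.046 and 0.046 m and y of washer3 in the frame of tray between -0.12 and -0.037 m and z of washer3 in the frame of tray below 0.065 m)))), for 0.2 s.
3. the third washer lies in the slot, after the second (x of washer1 in the frame of tray between -0.046 and 0.046 m and y of washer1 in the frame of tray between -0.12 and -0.037 m and z of each of washer1, washer2, washer3 in the frame of tray below 0.065 m and x of washer2 in the frame of tray between -0.046 and 0.046 m and y of washer2 in the frame of tray between -0.12 and -0.037 m and x of washer3 in the frame of tray between -0.046 and 0.046 m and y of washer3 in the frame of tray between -0.12 and -0.037 m), for 0.2 s.
At the end, for the whole second after the job is handed in: All three washers lie at rest (under 20 mm/s) in the drop slot: origins within its walls and more than 10 mm below the deck. Nut and bolt are within 20 mm of where they were, the bolt upright; the other loose things within 40 mm (all of step 3 and linear speed of each of washer1, washer2, washer3 below 0.02 m/s and distance of each of nut, bolt from where it was at the start of the episode below 0.02 m and angle between bolt's own z axis and vertical below 0.3 rad and distance of each of jar, tape, glue, screwdriver, wrench from where it was at the start of the episode below 0.04 m); the robot touches nothing.
It fails at once if a washer is lifted: raised more than 14 mm off the deck (z of any of washer1, washer2, washer3 in the frame of tray above 0.089 m).
It fails at once if the nut or the bolt is pushed more than 20 mm from its place, or lifted, or the bolt is knocked over (not (distance of nut from where it was at the start of the episode below 0.02 m) or not (distance of bolt from where it was at the start of the episode below 0.02 m) or angle between bolt's own z axis and vertical above 0.6 rad).
It fails at once if another loose thing on the bench is moved more than 40 mm (not (distance of jar from where it was at the start of the episode below 0.04 m) or not (distance of tape from where it was at the start of the episode below 0.04 m) or not (distance of glue from where it was at the start of the episode below 0.04 m) or not (distance of screwdriver from where it was at the start of the episode below 0.04 m) or not (distance of wrench from where it was at the start of the episode below 0.04 m)).
It also fails if it takes over 64 s, if anything falls off the work surface, if the arm or the gripper's body presses on something with over 40 N, if the wrist force passes 120 N, or if a joint passes its speed limit or range.

## Working session

There is one attempt and no reset: what is moved stays moved. The work goes in short steps, Python scripts to look and compute and a shell command to move; the robot and the scene stay as the last step left them, time stands still between calls to the robot, and variables do not carry over. Pictures are saved under pics/ and viewed, and the job is handed in when it is done.

```bash
mkdir -p pics; python3 - <<'E'
from workcell import bot
import cv2
s=bot.observe();print(s)
for n in ["scene","side","wrist"]:
    print(n,bot.camera_info(n))
    cv2.imwrite(f"pics/{n}0.png",bot.grab_frame(n)[:,:,::-1])
E
```

```text
{'clock': 0.0, 'qpos': array([-0.0702248 ,  0.52199055, -0.03629677,  1.59999035,  0.02118731,
        1.02110677, -0.11280771]), 'qd': array([-2.10559646e-04, -1.25228060e-03, -3.39124377e-03, -1.49286003e-03,
        1.99768386e-04, -4.09933785e-04,  9.44027909e-05]), 'joint_efforts': array([-4.24098413e-03, -9.27110124e+01,  1.97758444e+00, -3.69928443e+01,
        1.76317629e-02,  8.19846697e-03, -6.58496788e-05]), 'position': array([ 6.24669009e-01, -3.54975032e-05,  2.30747017e-01]), 'tool_rot': array([-1.57088016e+00,  1.10732551e-03, -2.64440004e-05]), 'force': array([3.07567714e-01, 5.37509082e-01, 1.22210579e-04]), 'moment': array([ 0.00517141,  0.00387648, -0.05115907]), 'grip_width': 0.08539138118106207}
scene {'fx': 379.2262275322206, 'fy': 379.2262275322206, 'cx': 285.52629348335057, 'cy': 209.77268882693772, 'rvec': array([ 1.25022932,  2.29639453, -0.91014268]), 'tvec': array([ 0.21809195, -0.30070619,  1.38737261])}
side {'fx': 481.9330902180152, 'fy': 481.9330902180152, 'cx': 286.2566895140561, 'cy': 209.77649955422734, 'rvec': array([ 2.18798502, -0.82358619,  0.38314408]), 'tvec': array([-0.3322711 ,  0.32093365,  1.17132113])}
wrist {'fx': 325.19226210127806, 'fy': 325.19226210127806, 'cx': 277.55982927694924, 'cy': 213.5199563361526, 'rvec': array([-2.81817486e+00, -3.61200141e-04,  1.34382343e-03]), 'tvec': array([-0.62613289, -0.04174203,  0.38065033])}
```

View pics/scene0.png

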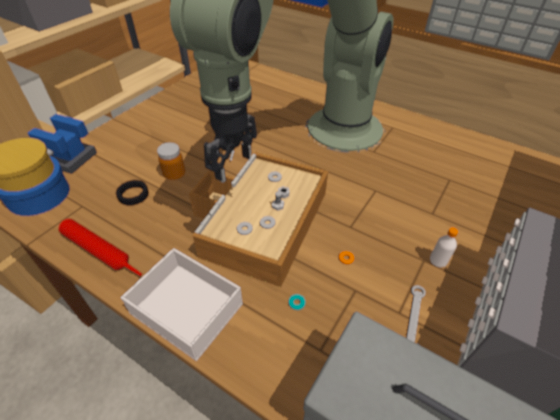

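View pics/side0.png

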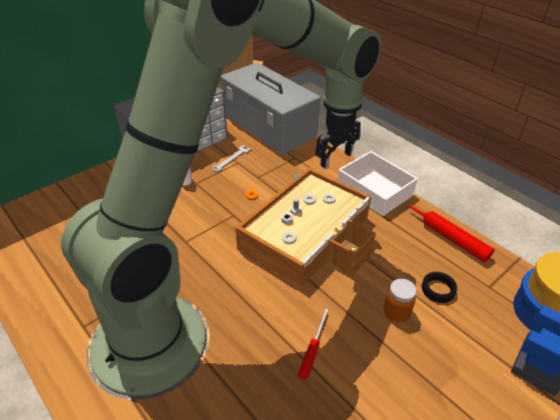

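View pics/wrist0.png

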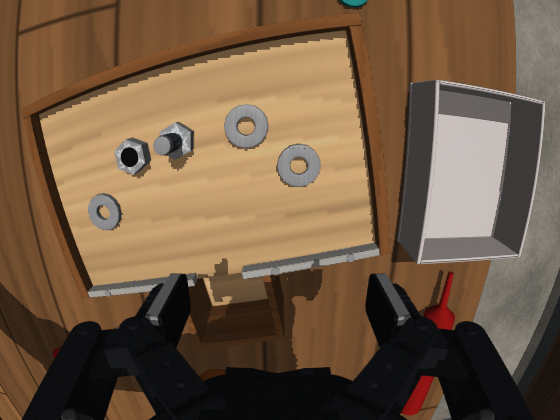

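The wrist view shows all: washers at about (105,212), (246,127), (298,165); nut (132,157), bolt (175,142); gate around (220,272). The washers, nut and bolt stand left to right as W‑N‑B‑W‑W. Measuring now.

```bash
cat > h.py <<'E'
import numpy as np, cv2
from workcell import bot
def ray(info,uv,fish):
    uv=np.atleast_2d(np.array(uv,float))
    d=(uv-[info['cx'],info['cy']])/info['fx']
    if fish:
        r=np.linalg.norm(d,axis=1,keepdims=True)
        d3=np.hstack([d/np.maximum(r,1e-9)*np.sin(r),np.cos(r)])
    else: d3=np.hstack([d,np.ones((len(d),1))])
    R=cv2.Rodrigues(np.array(info['rvec']))[0]
    return -R.T@np.array(info['tvec']), d3@R
def cast(info,uv,z,fish):
    o,d=ray(info,uv,fish)
    return o+d*((z-o[2])/d[:,2])[:,None]
E
python3 - <<'E'
from h import *
im=cv2.imread('pics/wrist0.png')
info=dict(fx=325.19226,cx=277.5598,cy=213.51996,rvec=[-2.81817486e+00,-3.61200141e-04,1.34382343e-03],tvec=[-0.62613289,-0.04174203,0.38065033])
hsv=cv2.cvtColor(im,cv2.COLOR_BGR2HSV)
m=((hsv[...,1]<45)&(hsv[...,2]>60)).astype(np.uint8)
m[:, 360:]=0; m[262:]=0
cs,_=cv2.findContours(m,cv2.RETR_EXTERNAL,cv2.CHAIN_APPROX_NONE)
for c in cs:
    if cv2.contourArea(c)>150:
        P=cast(info,c[:,0,:],0.083,True)[:,:2]
        cc,r=cv2.minEnclosingCircle((P*1000).astype(np.float32))
        e=cv2.fitEllipse((P*1000).astype(np.float32)) 
        print(cv2.boundingRect(c),np.round(cc,1),round(r,1),np.round(e[0],1),np.round(e[1],1))
big=cv2.resize(im,None,fx=3,fy=3,interpolation=cv2.INTER_CUBIC)
a=big[240*3:350*3,75*3:335*3]
cv2.imwrite('pics/z1.png',a[:600])
b=big[10*3:200*3,10*3:270*3];cv2.imwrite('pics/z2.png',b)
E
```

```text
(272, 246, 88, 16) [664.7 -61.2] 44.3 [693.1 -59.5] [ 12.7 118.6]
(88, 194, 31, 36) [444.5 -13.5] 20.8 [444.3 -13.9] [37.5 40.2]
(277, 144, 43, 43) [644.8  30.3] 19.7 [645.   30.3] [38.  38.3]
(115, 138, 31, 37) [485.3  42.7] 19.7 [483.9  42.9] [31.4 35.4]
(153, 122, 39, 37) [529.2  55.3] 20.4 [530.1  54.6] [28.3 37.4]
(224, 105, 44, 43) [597.7  66.1] 19.6 [597.8  66. ] [38.  38.1]
```

View pics/z1.png

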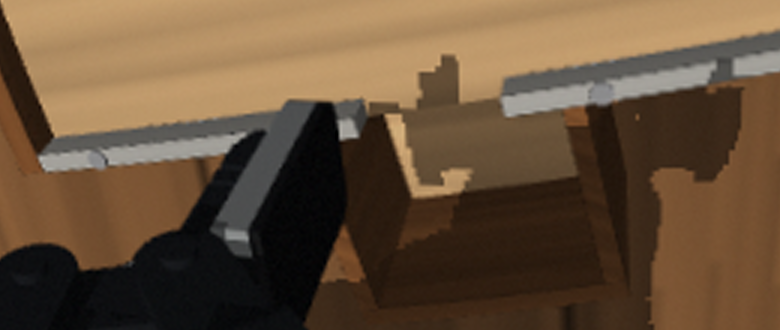

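View pics/z2.png

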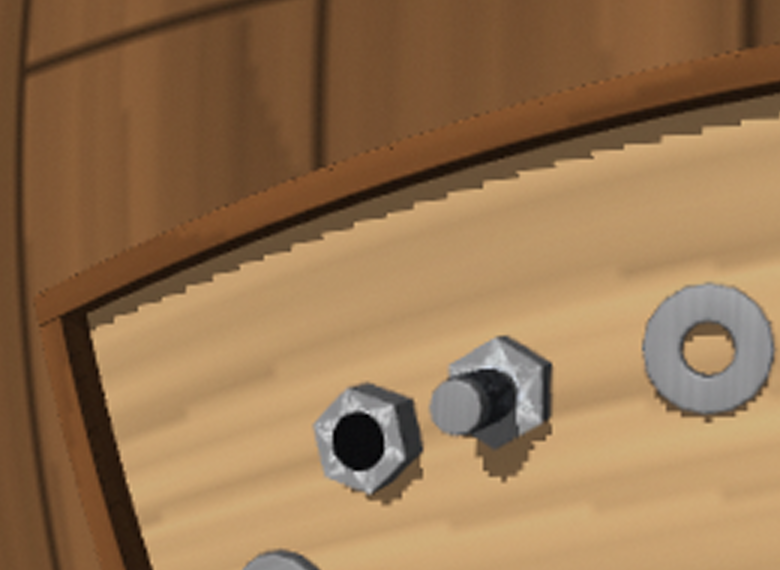

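```bash
python3 - <<'E'
from h import *
info=dict(fx=325.19226,cx=277.5598,cy=213.51996,rvec=[-2.81817486e+00,-3.61200141e-04,1.34382343e-03],tvec=[-0.62613289,-0.04174203,0.38065033])
print(cast(info,[[277,213]],0.083,True))
z1=lambda u,v:(75+u/3,240+v/3)
z2=lambda u,v:(10+u/3,10+v/3)
px=[z1(365,102),z1(358,138),z1(503,80),z1(505,117),z1(52,137),z1(38,170),z2(38,297),z2(90,318),(360,14),(380,255)]
P=cast(info,px,0.091,True)*1000
print(P.round(1)[:,:2])
# tray model fit: gap corners top: (+-26,-38), left fence end (-165?,-38), outer corner (-177,192), 
pts=np.array([P[1,:2],P[3,:2],P[6,:2]]);mod=np.array([[-26,-38],[26,-38],[-177,192]],float)
a=mod-mod.mean(0);b=pts-pts.mean(0)
U,S,V=np.linalg.svd(a.T@b);R=(U@V).T
t=pts.mean(0)-R@mod.mean(0);print(np.degrees(np.arctan2(R[1,0],R[0,0])),t,'res',pts-(mod@R.T+t))
print('all in tray',((P[:,:2]-t)@R).round(1))
obj=dict(W_a=[444.3,-13.9],W_b=[597.8,66],W_c=[645,30.3],nut=[484,42.9],bolt=[531,57])
c=np.array([0,-34+24.]) 
for k,v in obj.items():
    q=(np.array(v)-t)@R;print(k,q.round(1),np.linalg.norm(q-c).round(1))
print('gate',(R@[0,-34]+t).round(1),'-y dir',(R@[0,-1]).round(3))
E
```

```text
[[ 0.62568791 -0.01542272  0.083     ]]
[[ 544.3  -77.9]
 [ 540.2  -92.3]
 [ 591.9  -68.4]
 [ 592.   -82.4]
 [ 413.3 -100.8]
 [ 401.5 -117.1]
 [ 353.1  104.7]
 [ 379.6   93.4]
 [ 697.9  169.7]
 [ 728.4  -56.9]]
10.373642675679662 [560.08393477 -50.75694332] res [[-1.17560743  0.48271075]
 [-0.54804728  1.02146816]
 [ 1.72365471 -1.50417891]]
all in tray [[ -20.4  -23.8]
 [ -27.1  -37.3]
 [  28.2  -23.1]
 [  25.6  -36.9]
 [-153.4  -22.8]
 [-167.9  -36.7]
 [-175.6  190.2]
 [-151.6  174.3]
 [ 175.2  192. ]
 [ 164.5  -36.3]]
W_a [-107.3   57.1] 126.5
W_b [ 58.1 108.1] 131.6
W_c [98.1 64.4] 123.2
nut [-58.  105.8] 129.5
bolt [ -9.2 111.2] 121.6
gate [566.2 -84.2] -y dir [ 0.18  -0.984]
```

```bash
cat >> h.py <<'E'
from scipy.spatial.transform import Rotation as Ro
TY=np.radians(10.4); T0=np.array([560.1,-50.8]); RT=np.array([[np.cos(TY),-np.sin(TY)],[np.sin(TY),np.cos(TY)]])
def t2w(q): return RT@np.array(q,float)+T0
def w2t(p): return (np.array(p,float)-T0)@RT
W=dict(a=[-107.3,57.1],b=[58.1,108.1],c=[98.1,64.4])
def rows(xy,z,pang=None,s=None):
    "target TCP world mm xy, z mm, push dir world angle deg -> row from current pose"
    s=s or bot.observe(); R=Ro.from_euler('xyz',s['tool_rot']).as_matrix()
    d=np.array([xy[0],xy[1],z])-np.array(s['position'])*1000
    l=R.T@d; yaw=0
    if pang is not None:
        cur=np.degrees(np.arctan2(-R[1,2],-R[0,2])); yaw=-((pang-cur+180)%360-180)
    return dict(dx=l[0].round(1),dy=l[1].round(1),dz=l[2].round(1),yaw=np.radians(yaw).round(3))
def behind(wt,goal,back):
    "washer tray pos, goal tray pos; tcp world xy that is back mm behind, and push angle world"
    d=np.array(goal,float)-wt; d/=np.linalg.norm(d)
    w=RT@d
    return t2w(np.array(wt)-back*d), np.degrees(np.arctan2(w[1],w[0]))
def st():
    s=bot.observe();p=np.array(s['position'])*1000;R=Ro.from_euler('xyz',s['tool_rot']).as_matrix()
    print('t',round(s['clock'],2),'xyz',p.round(1),'tray',w2t(p[:2]).round(1),'push',np.degrees(np.arctan2(-R[1,2],-R[0,2])).round(1),'F',np.round(s['force'],1),'w',round(s['grip_width']*1000,1))
E
python3 - <<'E'
from h import *
st()
for k in 'cba':
    xy,a=behind(W[k],[0,-10],36); print(k,xy.round(1),a.round(1),rows(xy,130,a))
E
python3 -m crank '[{"hand":0.8,"dx":0,"dy":20,"dz":0,"yaw":0},{"hand":0.8,"dx":0,"dy":40,"dz":0,"yaw":0},{"hand":0.8,"dx":0,"dy":40,"dz":0,"yaw":0},{"hand":0.8,"dx":0,"dy":40,"dz":0,"yaw":0},{"hand":0.8,"dx":0,"dy":40,"dz":0,"yaw":0},{"hand":0.8,"dx":0,"dy":40,"dz":0,"yaw":0}]' 30
```

```text
t 0.15 xyz [624.8  -0.  230.9] tray [72.8 38.3] push -90.0 F [ 0.9 -0.3 -0.2] w 85.5
c [669.2  56.8] -132.4 {'dx': np.float64(44.6), 'dy': np.float64(100.8), 'dz': np.float64(56.9), 'yaw': np.float64(0.74)}
b [607.5 100.7] -105.8 {'dx': np.float64(-17.1), 'dy': np.float64(100.9), 'dz': np.float64(100.7), 'yaw': np.float64(0.276)}
a [410.8  -0.7] -21.6 {'dx': np.float64(-213.9), 'dy': np.float64(101.1), 'dz': np.float64(-0.7), 'yaw': np.float64(-1.193)}
clock: 0.65
position: [0.6255, -0.0, 0.1925]
tool_rot: [-1.571, -0.001, -0.0]
force: [-0.2, 0.4, -0.0]
grip_width: 0.017
```

```bash
python3 -m crank '[{"hand":0.8,"dx":15,"dy":10,"dz":20,"yaw":0.12},{"hand":0.8,"dx":30,"dy":20,"dz":40,"yaw":0.24},{"hand":0.8,"dx":44,"dy":40,"dz":57,"yaw":0.37},{"hand":0.8,"dx":44,"dy":62,"dz":57,"yaw":0.49},{"hand":0.8,"dx":44,"dy":75,"dz":57,"yaw":0.61},{"hand":0.8,"dx":44,"dy":75,"dz":57,"yaw":0.74},{"hand":0.8,"dx":44,"dy":75,"dz":57,"yaw":0.74},{"hand":0.8,"dx":44,"dy":75,"dz":57,"yaw":0.74}]'
python3 - <<'E'
from h import *
st();xy,a=behind(W['c'],[0,-10],36);print(rows(xy,78.5,a))
cv2.imwrite('pics/w1.png',bot.grab_frame('wrist')[:,:,::-1])
E
```

```text
clock: 1.32
position: [0.6695, 0.0572, 0.1172]
tool_rot: [-1.57, -0.001, -0.736]
force: [0.7, -0.9, 0.3]
grip_width: 0.017
t 1.32 xyz [669.5  57.2 117.2] tray [127.1  86.5] push -132.2 F [ 0.7 -0.9  0.3] w 17.0
{'dx': np.float64(0.1), 'dy': np.float64(38.7), 'dz': np.float64(-0.5), 'yaw': np.float64(0.004)}
```

View pics/w1.png

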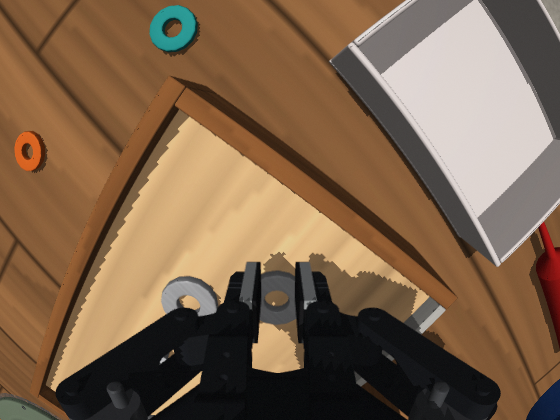

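Washer c sits centred between the fingers (277,297); the next one is at (188,295), clear. Descend and push.

```bash
python3 -m crank '[{"hand":0.8,"dx":0,"dy":15,"dz":0,"yaw":0},{"hand":0.8,"dx":0,"dy":30,"dz":0,"yaw":0},{"hand":0.8,"dx":0,"dy":38.5,"dz":0,"yaw":0},{"hand":0.8,"dx":0,"dy":38.5,"dz":0,"yaw":0},{"hand":0.8,"dx":0,"dy":38.5,"dz":-5,"yaw":0},{"hand":0.8,"dx":0,"dy":38.5,"dz":-10,"yaw":0},{"hand":0.8,"dx":0,"dy":38.5,"dz":-17,"yaw":0},{"hand":0.8,"dx":0,"dy":38.5,"dz":-25,"yaw":0},{"hand":0.8,"dx":0,"dy":38.5,"dz":-33,"yaw":0},{"hand":0.8,"dx":0,"dy":38.5,"dz":-40,"yaw":0},{"hand":0.8,"dx":0,"dy":38.5,"dz":-40,"yaw":0}]'
python3 - <<'E'
from h import *
st()
cv2.imwrite('pics/w2.png',bot.grab_frame('wrist')[:,:,::-1])
E
```

```text
clock: 2.28
position: [0.6411, 0.0256, 0.0781]
tool_rot: [-1.571, -0.0, -0.742]
force: [0.5, -0.9, -0.5]
grip_width: 0.0169
t 2.28 xyz [641.1  25.6  78.1] tray [93.5 60.6] push -132.5 F [ 0.5 -0.9 -0.5] w 16.9
```

View pics/w2.png

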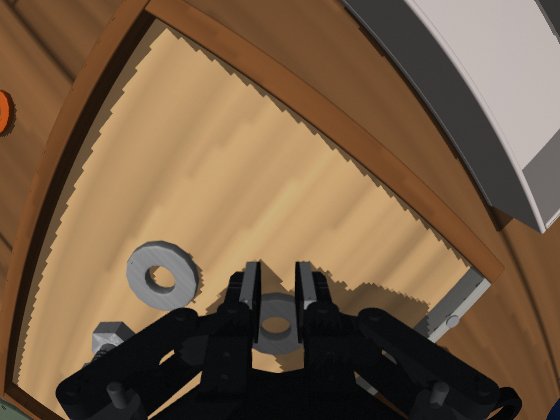

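```bash
python3 -m crank '[{"hand":0.8,"dx":0,"dy":0,"dz":-7,"yaw":0},{"hand":0.8,"dx":0,"dy":0,"dz":-15,"yaw":0},{"hand":0.8,"dx":0,"dy":0,"dz":-24,"yaw":0},{"hand":0.8,"dx":0,"dy":0,"dz":-33,"yaw":0},{"hand":0.8,"dx":0,"dy":0,"dz":-42,"yaw":0},{"hand":0.8,"dx":0,"dy":0,"dz":-51,"yaw":0},{"hand":0.8,"dx":0,"dy":0,"dz":-60,"yaw":0},{"hand":0.8,"dx":0,"dy":0,"dz":-68,"yaw":0},{"hand":0.8,"dx":0,"dy":0,"dz":-76,"yaw":0},{"hand":0.8,"dx":0,"dy":0,"dz":-83,"yaw":0},{"hand":0.8,"dx":0,"dy":0,"dz":-88,"yaw":0},{"hand":0.8,"dx":0,"dy":0,"dz":-88,"yaw":0}]'
python3 - <<'E'
from h import *
st()
i=bot.camera_info('wrist');print(i['rvec'],i['tvec'])
cv2.imwrite('pics/w3.png',bot.grab_frame('wrist')[:,:,::-1])
i=bot.camera_info('scene');im=bot.grab_frame('scene')[:,:,::-1]
cv2.imwrite('pics/s3.png',cv2.resize(im[140:290,170:350],None,fx=4,fy=4))
E
```

```text
clock: 3.33
position: [0.582, -0.0386, 0.0778]
tool_rot: [-1.571, 0.0, -0.741]
force: [-0.5, -0.2, 0.2]
grip_width: 0.017
t 3.33 xyz [582.  -38.6  77.8] tray [23.8  8.1] push -132.5 F [-0.5 -0.2  0.2] w 17.0
[-2.64267117  1.02638063  0.16784782] [-0.45687799  0.35366306  0.3514709 ]
```

View pics/w3.png

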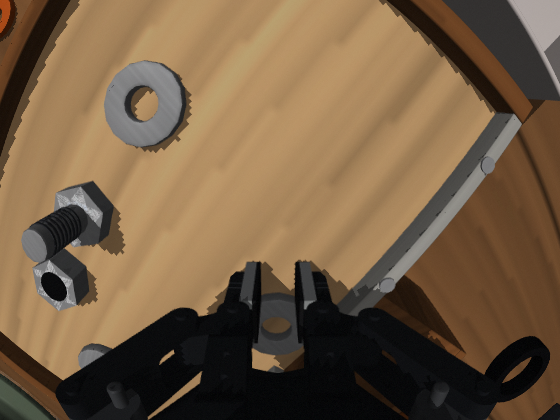

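View pics/s3.png

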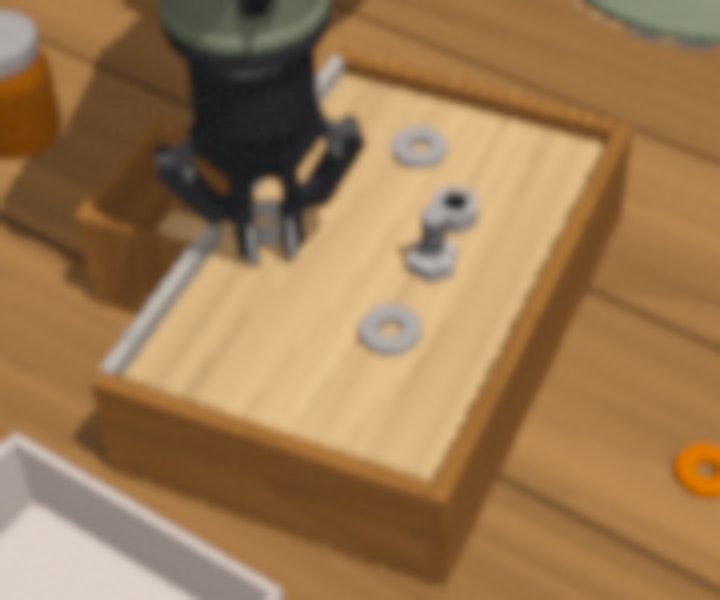

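The washer is still cradled (hole at ~(277,316)), everything else unmoved. Back off 8 mm, swing around the washer, then push through the gate.

```bash
python3 -m crank '[{"hand":0.8,"dx":0,"dy":0,"dz":8,"yaw":0},{"hand":0.8,"dx":-4.4,"dy":0,"dz":8,"yaw":-0.12},{"hand":0.8,"dx":-8.8,"dy":0,"dz":7.5,"yaw":-0.24},{"hand":0.8,"dx":-13,"dy":0,"dz":6,"yaw":-0.36},{"hand":0.8,"dx":-17,"dy":0,"dz":4,"yaw":-0.48},{"hand":0.8,"dx":-21,"dy":0,"dz":2,"yaw":-0.6},{"hand":0.8,"dx":-24.5,"dy":0,"dz":-1,"yaw":-0.72},{"hand":0.8,"dx":-27.5,"dy":0,"dz":-4,"yaw":-0.84},{"hand":0.8,"dx":-29.5,"dy":0,"dz":-6.5,"yaw":-0.925},{"hand":0.8,"dx":-29.5,"dy":0,"dz":-6.5,"yaw":-0.925}]'
python3 - <<'E'
from h import *
st()
i=bot.camera_info('wrist');im=bot.grab_frame('wrist')[:,:,::-1]
cv2.imwrite('pics/w4.png',im)
print(rows(t2w([0,-14+29]),78,-79.6))
hsv=cv2.cvtColor(np.ascontiguousarray(im),cv2.COLOR_BGR2HSV)
E
```

```text
clock: 4.27
position: [0.5566, -0.0219, 0.0778]
tool_rot: [-1.57, 0.0, 0.19]
force: [0.8, -0.0, -0.5]
grip_width: 0.0172
t 4.27 xyz [556.6 -21.9  77.8] tray [ 1.8 29.1] push -79.1 F [ 0.8 -0.  -0.5] w 17.2
{'dx': np.float64(-2.1), 'dy': np.float64(-0.2), 'dz': np.float64(-13.9), 'yaw': np.float64(0.002)}
```

View pics/w4.png

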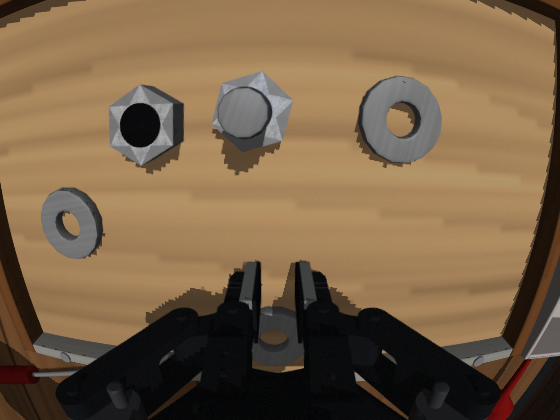

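```bash
python3 -m crank '[{"hand":0.8,"dx":-1.5,"dy":0,"dz":-5,"yaw":0},{"hand":0.8,"dx":-1.5,"dy":0,"dz":-10,"yaw":0},{"hand":0.8,"dx":-1.5,"dy":0,"dz":-16,"yaw":0},{"hand":0.8,"dx":-1.5,"dy":0,"dz":-22,"yaw":0},{"hand":0.8,"dx":-1.5,"dy":0,"dz":-28,"yaw":0},{"hand":0.8,"dx":-1.5,"dy":0,"dz":-34,"yaw":0},{"hand":0.8,"dx":-1.5,"dy":0,"dz":-40,"yaw":0},{"hand":0.8,"dx":-1.5,"dy":0,"dz":-46,"yaw":0},{"hand":0.8,"dx":-1.5,"dy":0,"dz":-51,"yaw":0},{"hand":0.8,"dx":-1.5,"dy":0,"dz":-54,"yaw":0},{"hand":0.8,"dx":-1.5,"dy":0,"dz":-54,"yaw":0}]'
python3 - <<'E'
from h import *
st()
cv2.imwrite('pics/w5.png',bot.grab_frame('wrist')[:,:,::-1])
im=bot.grab_frame('side')[:,:,::-1]
cv2.imwrite('pics/d5.png',cv2.resize(im[160:285,230:390],None,fx=4.5,fy=4.5))
E
```

```text
clock: 5.23
position: [0.565, -0.0767, 0.0778]
tool_rot: [-1.571, 0.0, 0.184]
force: [-0.0, -0.6, 0.3]
grip_width: 0.017
t 5.23 xyz [565.  -76.7  77.8] tray [  0.2 -26.3] push -79.5 F [-0.  -0.6  0.3] w 17.0
```

View pics/w5.png

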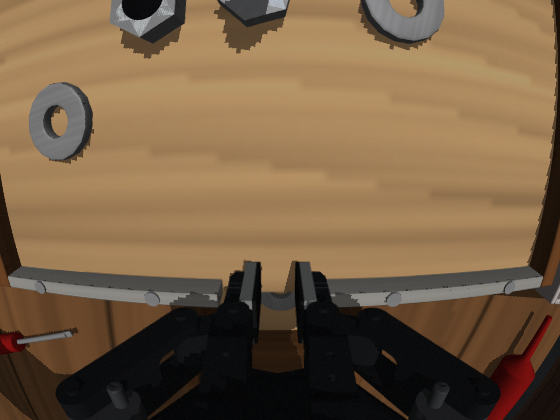

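View pics/d5.png

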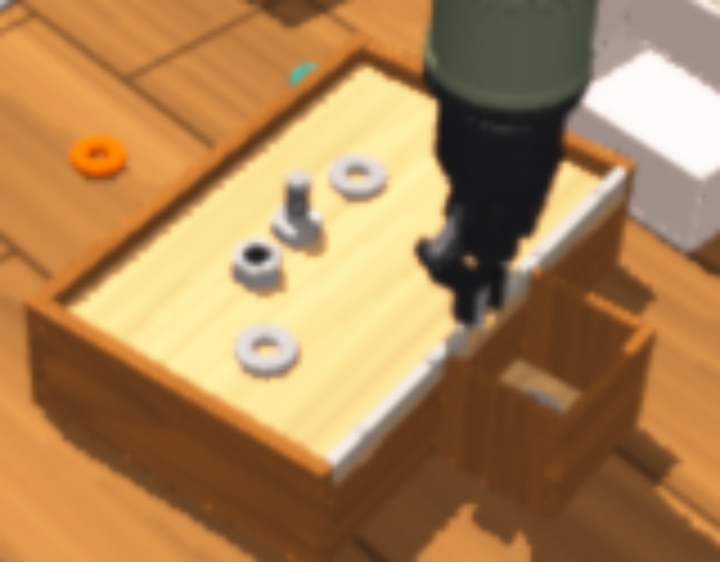

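```bash
python3 -m crank '[{"hand":0.8,"dx":0,"dy":-10,"dz":20,"yaw":0},{"hand":0.8,"dx":0,"dy":-40,"dz":40,"yaw":0},{"hand":0.8,"dx":0,"dy":-70,"dz":50,"yaw":0},{"hand":0.8,"dx":0,"dy":-90,"dz":60,"yaw":0},{"hand":0.8,"dx":0,"dy":-90,"dz":60,"yaw":0},{"hand":0.8,"dx":0,"dy":-90,"dz":60,"yaw":0},{"hand":0.8,"dx":0,"dy":-90,"dz":60,"yaw":0}]'
cat >> h.py <<'E'
def find(name='pics/x.png'):
    i=bot.camera_info('wrist');im=bot.grab_frame('wrist')[:,:,::-1].copy();cv2.imwrite(name,im)
    hsv=cv2.cvtColor(im,cv2.COLOR_BGR2HSV)
    m=((hsv[...,1]<45)&(hsv[...,2]>60)).astype(np.uint8);m[300:]=0
    for c in cv2.findContours(m,cv2.RETR_EXTERNAL,cv2.CHAIN_APPROX_NONE)[0]:
        if 150<cv2.contourArea(c)<12000:
            P=cast(i,c[:,0,:],0.083,True)[:,:2]
            e=cv2.fitEllipse((P*1000).astype(np.float32))
            if max(e[1])<60: print(cv2.boundingRect(c),'tray',w2t(e[0]).round(1),np.round(e[1],1))
E
python3 - <<'E'
from h import *
st();find('pics/w6.png')
E
```

```text
clock: 5.92
position: [0.5536, -0.0169, 0.1672]
tool_rot: [-1.571, 0.001, 0.185]
force: [-0.7, 0.8, -0.2]
grip_width: 0.0169
t 5.92 xyz [553.6 -16.9 167.2] tray [-0.3 34.5] push -79.4 F [-0.7  0.8 -0.2] w 16.9
(300, 262, 16, 38) tray [ 25.5 -19.2] [ 8.4 45.4]
(240, 262, 16, 38) tray [-22.8 -19.8] [ 8.6 46.6]
(114, 167, 45, 49) tray [-107.8   57.1] [37.4 39.8]
(175, 101, 45, 50) tray [-56.7 105.4] [31.9 33.6]
(332, 94, 53, 55) tray [ 57.5 108.2] [37.9 38.4]
(241, 94, 48, 48) tray [ -8.1 108.9] [31.3 31.5]
```

View pics/w6.png

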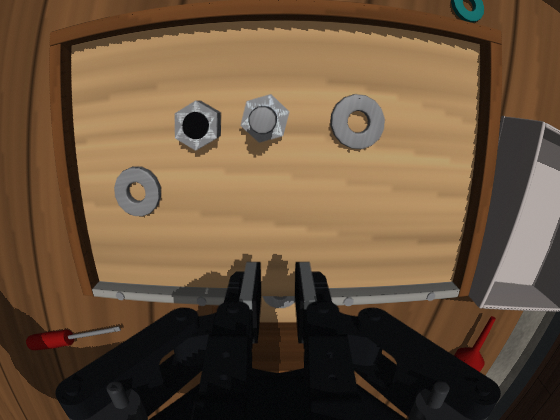

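```bash
python3 - <<'E'
import cv2
im=cv2.imread('pics/w6.png');cv2.imwrite('pics/z6.png',cv2.resize(im[255:345,215:345],None,fx=6,fy=6))
E
```

```text
(no output)
```

View pics/z6.png

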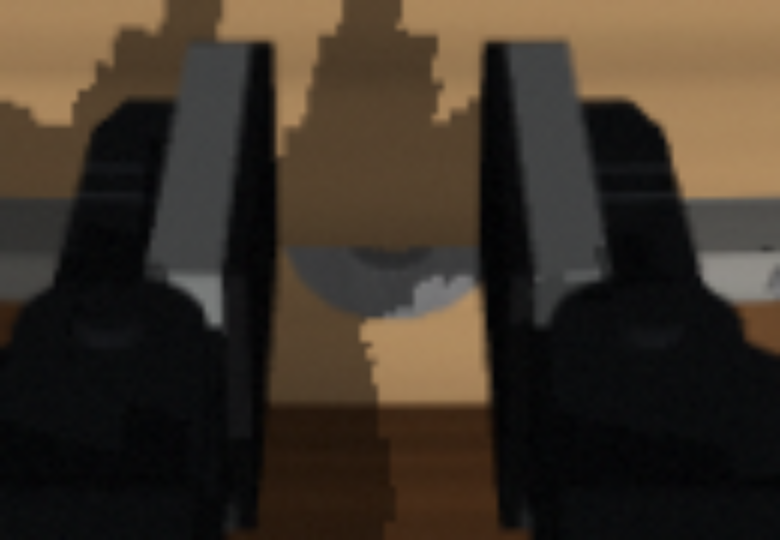

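Washer 1 lies flat on the slot floor (seen at about (280,302) beyond the deck edge). Next: washer b.

```bash
python3 - <<'E'
from h import *
W=dict(a=[-107.8,57.1],b=[57.5,108.2])
for k in 'ba':
    xy,a=behind(W[k],[0,-10],36); print(k,xy,a,rows(xy,117,a), np.linalg.norm(np.array(W[k])-[0,-10]))
E
```

```text
b [606.7687342  100.68604734] -105.5412361048501 {'dx': np.float64(74.1), 'dy': np.float64(49.8), 'dz': np.float64(106.0), 'yaw': np.float64(0.456)} 131.44386634605664
a [410.26835594  -0.90389698] -21.500156917733722 {'dx': np.float64(-137.7), 'dy': np.float64(50.1), 'dz': np.float64(42.3), 'yaw': np.float64(-1.011)} 126.97736018676716
```

```bash
python3 -m crank '[{"hand":0.8,"dx":20,"dy":0,"dz":26,"yaw":0.12},{"hand":0.8,"dx":40,"dy":0,"dz":52,"yaw":0.24},{"hand":0.8,"dx":60,"dy":0,"dz":80,"yaw":0.36},{"hand":0.8,"dx":74,"dy":10,"dz":106,"yaw":0.456},{"hand":0.8,"dx":74,"dy":30,"dz":106,"yaw":0.456},{"hand":0.8,"dx":74,"dy":50,"dz":106,"yaw":0.456},{"hand":0.8,"dx":74,"dy":50,"dz":106,"yaw":0.456},{"hand":0.8,"dx":74,"dy":50,"dz":106,"yaw":0.456}]'
python3 - <<'E'
from h import *
st();xy,a=behind([57.5,108.2],[0,-10],36);print(rows(xy,78.2,a))
cv2.imwrite('pics/w7.png',bot.grab_frame('wrist')[:,:,::-1])
im=bot.grab_frame('side')[:,:,::-1]
cv2.imwrite('pics/d7.png',cv2.resize(im[120:285,230:400],None,fx=3.6,fy=3.6))
E
```

```text
clock: 6.63
position: [0.6063, 0.1002, 0.1164]
tool_rot: [-1.573, 0.003, -0.272]
force: [0.6, 0.2, -0.2]
grip_width: 0.0174
t 6.63 xyz [606.3 100.2 116.4] tray [ 72.7 140.2] push -105.6 F [ 0.6  0.2 -0.2] w 17.4
{'dx': np.float64(0.4), 'dy': np.float64(38.2), 'dz': np.float64(0.6), 'yaw': np.float64(-0.0)}
```

View pics/w7.png

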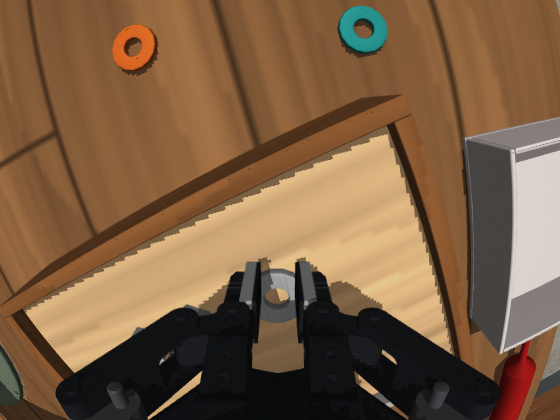

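View pics/d7.png

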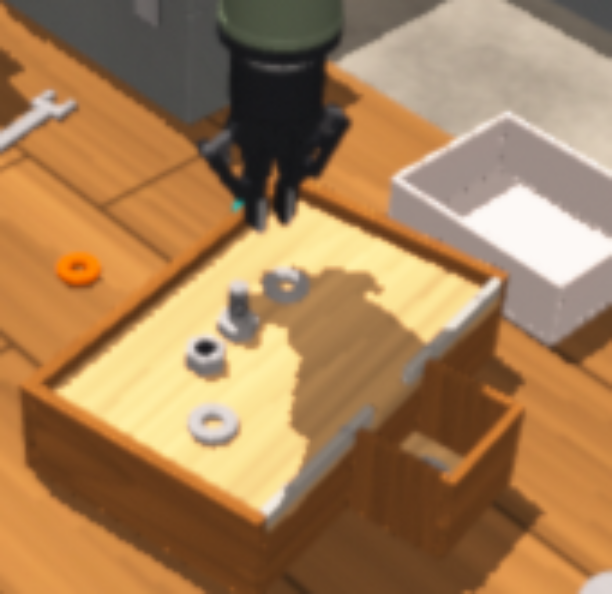

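Centred on the washer (277,297); the knuckles stand well above bolt height. Descend and push.

```bash
python3 -m crank '[{"hand":0.8,"dx":0,"dy":15,"dz":0,"yaw":0},{"hand":0.8,"dx":0,"dy":30,"dz":0,"yaw":0},{"hand":0.8,"dx":0,"dy":38,"dz":0,"yaw":0},{"hand":0.8,"dx":0,"dy":38,"dz":0,"yaw":0},{"hand":0.8,"dx":0,"dy":38,"dz":-5,"yaw":0},{"hand":0.8,"dx":0,"dy":38,"dz":-10,"yaw":0},{"hand":0.8,"dx":0,"dy":38,"dz":-17,"yaw":0},{"hand":0.8,"dx":0,"dy":38,"dz":-25,"yaw":0},{"hand":0.8,"dx":0,"dy":38,"dz":-33,"yaw":0},{"hand":0.8,"dx":0,"dy":38,"dz":-40,"yaw":0},{"hand":0.8,"dx":0,"dy":38,"dz":-40,"yaw":0}]'
python3 - <<'E'
from h import *
st()
cv2.imwrite('pics/w8.png',bot.grab_frame('wrist')[:,:,::-1])
xy,a=behind([0,-10],[-57.5,-128.2],31);print(rows(xy,78,a))
E
```

```text
clock: 7.65
position: [0.5963, 0.0603, 0.0801]
tool_rot: [-1.571, -0.0, -0.273]
force: [0.5, 0.1, 1.8]
grip_width: 0.017
t 7.65 xyz [596.3  60.3  80.1] tray [ 55.7 102.8] push -105.6 F [0.5 0.1 1.8] w 17.0
{'dx': np.float64(-0.5), 'dy': np.float64(2.0), 'dz': np.float64(-95.7), 'yaw': np.float64(-0.001)}
```

View pics/w8.png

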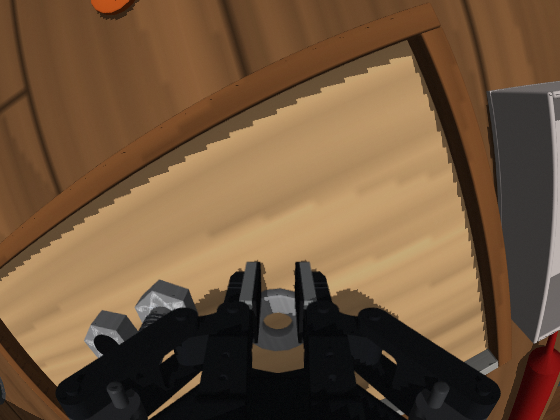

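```bash
python3 - <<'E'
from h import *
st()
im=bot.grab_frame('side')[:,:,::-1]
cv2.imwrite('pics/d8.png',cv2.resize(im[120:270,230:400],None,fx=4,fy=4))
find('pics/w8b.png')
st()
E
```

```text
t 7.7 xyz [596.4  61.3  80. ] tray [ 56.  103.7] push -105.6 F [-0.   0.   0.3] w 17.1
(264, 292, 31, 8) tray [54.3 95.3] [ 4.6 16.9]
(143, 283, 46, 17) tray [ -0.5 121.9] [10.  26.4]
(300, 262, 17, 38) tray [70.3 95.6] [ 5.5 29.1]
(240, 262, 16, 38) tray [ 43.3 108.6] [ 5.5 28.7]
t 7.8 xyz [596.4  62.5  79.8] tray [ 56.2 104.9] push -105.5 F [0.4 0.4 0.2] w 16.9
```

View pics/d8.png

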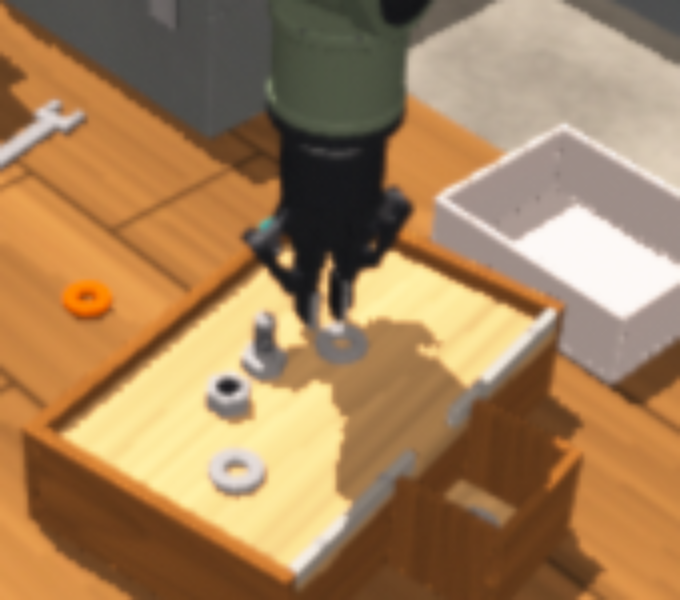

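Bolt, nut unmoved; the washer is just ahead of the fingers. Continue.

```bash
python3 -m crank '[{"hand":0.8,"dx":0,"dy":0.5,"dz":-7,"yaw":0},{"hand":0.8,"dx":0,"dy":1,"dz":-15,"yaw":0},{"hand":0.8,"dx":0,"dy":1,"dz":-24,"yaw":0},{"hand":0.8,"dx":0,"dy":1,"dz":-33,"yaw":0},{"hand":0.8,"dx":0,"dy":1,"dz":-42,"yaw":0},{"hand":0.8,"dx":0,"dy":1,"dz":-51,"yaw":0},{"hand":0.8,"dx":0,"dy":1,"dz":-60,"yaw":0},{"hand":0.8,"dx":0,"dy":1,"dz":-69,"yaw":0},{"hand":0.8,"dx":0,"dy":1,"dz":-78,"yaw":0},{"hand":0.8,"dx":0,"dy":1,"dz":-86,"yaw":0},{"hand":0.8,"dx":0,"dy":1,"dz":-93,"yaw":0},{"hand":0.8,"dx":0,"dy":1,"dz":-97,"yaw":0}]'
python3 -m crank '[{"hand":0.8,"dx":0,"dy":0,"dz":0,"yaw":0},{"hand":0.8,"dx":0,"dy":0,"dz":0,"yaw":0}]'
python3 - <<'E'
from h import *
st()
cv2.imwrite('pics/w9.png',bot.grab_frame('wrist')[:,:,::-1])
E
```

```text
clock: 8.8
position: [0.5702, -0.0322, 0.0788]
tool_rot: [-1.571, 0.0, -0.272]
force: [0.9, 0.3, -0.8]
grip_width: 0.0172
clock: 8.97
position: [0.5706, -0.031, 0.0788]
tool_rot: [-1.571, -0.0, -0.271]
force: [0.4, -0.4, -0.2]
grip_width: 0.017
t 8.97 xyz [570.6 -31.   78.8] tray [13.9 17.6] push -105.5 F [ 0.4 -0.4 -0.2] w 17.0
```

View pics/w9.png

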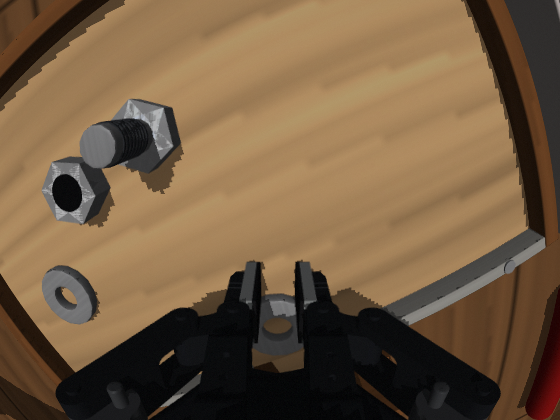

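```bash
python3 -m crank '[{"hand":0.8,"dx":0,"dy":0,"dz":8,"yaw":0},{"hand":0.8,"dx":-4.4,"dy":0,"dz":8,"yaw":-0.12},{"hand":0.8,"dx":-8.8,"dy":0,"dz":7.5,"yaw":-0.24},{"hand":0.8,"dx":-13,"dy":0,"dz":6,"yaw":-0.36},{"hand":0.8,"dx":-16.5,"dy":0,"dz":4.5,"yaw":-0.452},{"hand":0.8,"dx":-16.5,"dy":0,"dz":4.5,"yaw":-0.452},{"hand":0.8,"dx":-16.5,"dy":0,"dz":4.5,"yaw":-0.452}]'
python3 - <<'E'
from h import *
st();print(rows(t2w([0,-26]),78,-79.6))
E
```

```text
clock: 9.6
position: [0.556, -0.0216, 0.0788]
tool_rot: [-1.57, -0.0, 0.178]
force: [0.9, -0.3, 0.9]
grip_width: 0.0171
t 9.6 xyz [556.  -21.6  78.8] tray [ 1.3 29.4] push -79.8 F [ 0.9 -0.3  0.9] w 17.1
{'dx': np.float64(-1.1), 'dy': np.float64(0.8), 'dz': np.float64(-55.4), 'yaw': np.float64(-0.003)}
```

```bash
python3 -m crank '[{"hand":0.8,"dx":-1,"dy":0.5,"dz":-5,"yaw":0},{"hand":0.8,"dx":-1,"dy":0.5,"dz":-10,"yaw":0},{"hand":0.8,"dx":-1,"dy":0.5,"dz":-16,"yaw":0},{"hand":0.8,"dx":-1,"dy":0.5,"dz":-22,"yaw":0},{"hand":0.8,"dx":-1,"dy":0.5,"dz":-28,"yaw":0},{"hand":0.8,"dx":-1,"dy":0.5,"dz":-34,"yaw":0},{"hand":0.8,"dx":-1,"dy":0.5,"dz":-40,"yaw":0},{"hand":0.8,"dx":-1,"dy":0.5,"dz":-46,"yaw":0},{"hand":0.8,"dx":-1,"dy":0.5,"dz":-51,"yaw":0},{"hand":0.8,"dx":-1,"dy":0.5,"dz":-55,"yaw":0},{"hand":0.8,"dx":-1,"dy":0.5,"dz":-55,"yaw":0}]'
python3 -m crank '[{"hand":0.8,"dx":0,"dy":-10,"dz":20,"yaw":0},{"hand":0.8,"dx":0,"dy":-40,"dz":40,"yaw":0},{"hand":0.8,"dx":0,"dy":-70,"dz":50,"yaw":0},{"hand":0.8,"dx":0,"dy":-90,"dz":60,"yaw":0},{"hand":0.8,"dx":0,"dy":-90,"dz":60,"yaw":0},{"hand":0.8,"dx":0,"dy":-90,"dz":60,"yaw":0},{"hand":0.8,"dx":0,"dy":-90,"dz":60,"yaw":0}]'
python3 - <<'E'
from h import *
st();find('pics/w10.png')
im=cv2.imread('pics/w10.png');cv2.imwrite('pics/z10.png',cv2.resize(im[255:345,215:345],None,fx=6,fy=6))
im=bot.grab_frame('side')[:,:,::-1]
cv2.imwrite('pics/d10.png',cv2.resize(im[160:285,230:390],None,fx=4.5,fy=4.5))
xy,a=behind([-107.8,57.1],[0,-10],36); print(rows(xy,117,a))
E
```

```text
clock: 10.52
position: [0.5648, -0.0776, 0.0783]
tool_rot: [-1.571, 0.0, 0.18]
force: [-0.3, 0.9, -0.2]
grip_width: 0.0172
clock: 11.1
position: [0.5536, -0.0178, 0.1677]
tool_rot: [-1.571, 0.001, 0.181]
force: [-0.4, -0.6, -0.2]
grip_width: 0.0167
t 11.1 xyz [553.6 -17.8 167.7] tray [-0.4 33.6] push -79.6 F [-0.4 -0.6 -0.2] w 16.7
(300, 262, 16, 38) tray [ 25.3 -20.6] [ 8.5 45.8]
(240, 262, 16, 38) tray [-23.3 -20.9] [ 8.7 45.7]
(115, 166, 44, 50) tray [-107.8   57.1] [37.4 39.9]
(175, 100, 45, 50) tray [-56.7 105.4] [31.9 33.6]
(241, 93, 48, 48) tray [ -8.1 108.9] [31.4 31.5]
{'dx': np.float64(-137.7), 'dy': np.float64(50.5), 'dz': np.float64(42.5), 'yaw': np.float64(-1.015)}
```

View pics/z10.png

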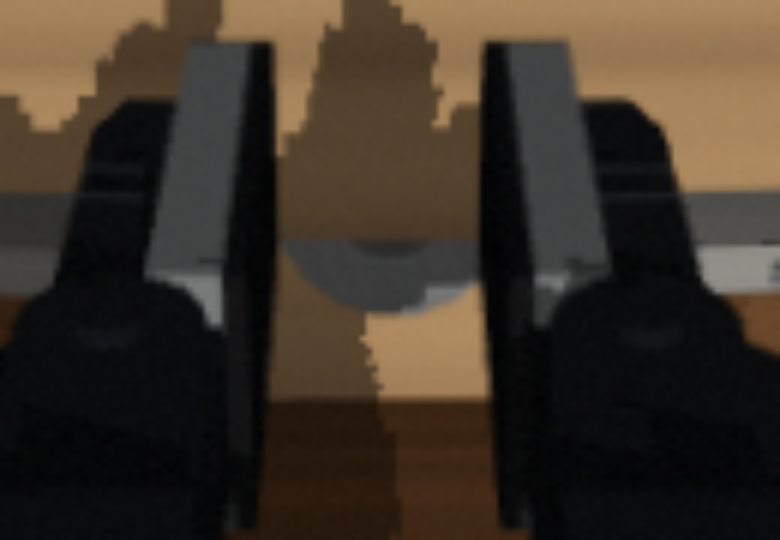

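View pics/d10.png

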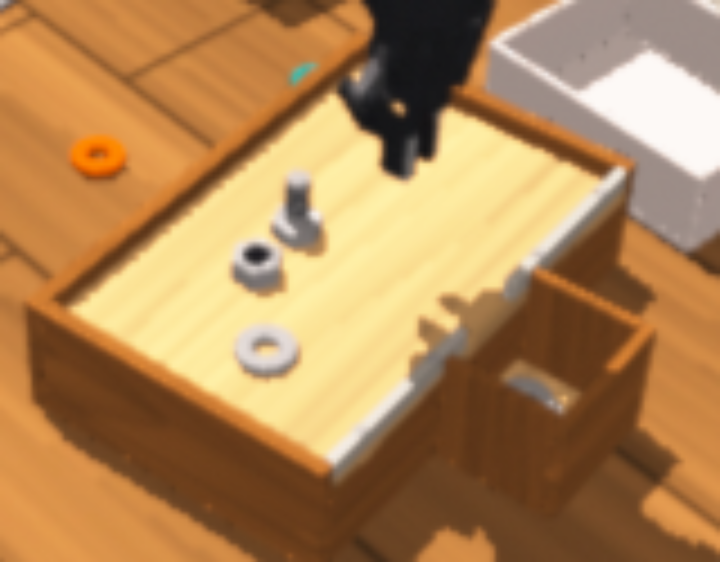

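Second washer lies in the slot on the first. Now the third (tray −108, 57).

```bash
python3 -m crank '[{"hand":0.8,"dx":-20,"dy":0,"dz":6,"yaw":-0.12},{"hand":0.8,"dx":-40,"dy":0,"dz":12,"yaw":-0.24},{"hand":0.8,"dx":-60,"dy":0,"dz":18,"yaw":-0.36},{"hand":0.8,"dx":-80,"dy":0,"dz":24,"yaw":-0.48},{"hand":0.8,"dx":-100,"dy":0,"dz":30,"yaw":-0.6},{"hand":0.8,"dx":-120,"dy":0,"dz":36,"yaw":-0.72},{"hand":0.8,"dx":-138,"dy":10,"dz":42.5,"yaw":-0.84},{"hand":0.8,"dx":-138,"dy":30,"dz":42.5,"yaw":-0.96},{"hand":0.8,"dx":-138,"dy":50,"dz":42.5,"yaw":-1.015},{"hand":0.8,"dx":-138,"dy":50,"dz":42.5,"yaw":-1.015},{"hand":0.8,"dx":-138,"dy":50,"dz":42.5,"yaw":-1.015}]'
python3 - <<'E'
from h import *
cv2.imwrite('pics/w11.png',bot.grab_frame('wrist')[:,:,::-1])
st();xy,a=behind([-107.8,57.1],[0,-10],36); print(rows(xy,78.2,a))
print(bot.observe()['qpos'].round(2))
E
```

```text
clock: 12.12
position: [0.4099, -0.0007, 0.1177]
tool_rot: [-1.568, 0.001, 1.193]
force: [0.5, -0.3, 0.5]
grip_width: 0.0173
t 12.17 xyz [410.4  -0.6 118.4] tray [-138.1   76.4] push -21.6 F [-0.3  0.7  0.2] w 16.9
{'dx': np.float64(-0.3), 'dy': np.float64(40.2), 'dz': np.float64(0.0), 'yaw': np.float64(-0.002)}
[ 0.22  0.41 -0.44  2.22  0.32  0.57  0.73]
```

View pics/w11.png

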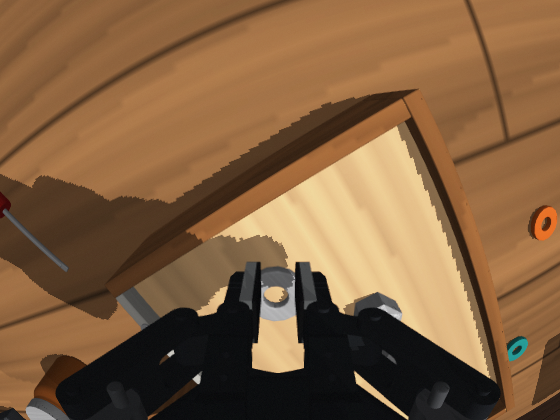

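```bash
python3 -m crank '[{"hand":0.8,"dx":0,"dy":0,"dz":-2,"yaw":0},{"hand":0.8,"dx":0,"dy":12,"dz":-2,"yaw":0},{"hand":0.8,"dx":0,"dy":26,"dz":-2,"yaw":0},{"hand":0.8,"dx":0,"dy":38,"dz":-2,"yaw":0},{"hand":0.8,"dx":0,"dy":39.5,"dz":-2,"yaw":0},{"hand":0.8,"dx":0,"dy":39.5,"dz":-2,"yaw":0}]'
python3 - <<'E'
from h import *
st()
cv2.imwrite('pics/w12.png',bot.grab_frame('wrist')[:,:,::-1])
xy,a=behind([0,-10],[107.8,-77.1],29.5);print(rows(xy,78,a))
E
```

```text
clock: 12.67
position: [0.4125, -0.0013, 0.0791]
tool_rot: [-1.571, 0.0, 1.195]
force: [0.8, 0.5, -0.1]
grip_width: 0.0167
t 12.67 xyz [412.5  -1.3  79.1] tray [-136.2   75.4] push -21.5 F [ 0.8  0.5 -0.1] w 16.7
{'dx': np.float64(-0.6), 'dy': np.float64(1.5), 'dz': np.float64(-131.0), 'yaw': np.float64(-0.0)}
```

View pics/w12.png

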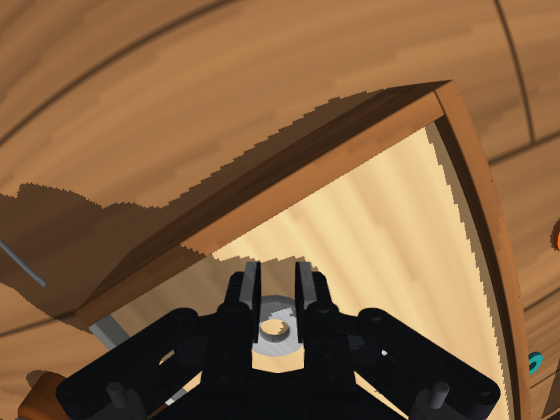

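Washer 3 is centred at (276,325) between the fingers, on the deck. Push.

```bash
python3 -m crank '[{"hand":0.8,"dx":0,"dy":0.5,"dz":-5,"yaw":0},{"hand":0.8,"dx":0,"dy":0.5,"dz":-10,"yaw":0},{"hand":0.8,"dx":0,"dy":0.5,"dz":-16,"yaw":0},{"hand":0.8,"dx":0,"dy":0.5,"dz":-22,"yaw":0},{"hand":0.8,"dx":0,"dy":0.5,"dz":-29,"yaw":0},{"hand":0.8,"dx":0,"dy":0.5,"dz":-36,"yaw":0},{"hand":0.8,"dx":0,"dy":0.5,"dz":-43,"yaw":0},{"hand":0.8,"dx":0,"dy":0.5,"dz":-50,"yaw":0},{"hand":0.8,"dx":0,"dy":0.5,"dz":-57,"yaw":0},{"hand":0.8,"dx":0,"dy":0.5,"dz":-64,"yaw":0},{"hand":0.8,"dx":0,"dy":0.5,"dz":-70,"yaw":0},{"hand":0.8,"dx":0,"dy":0.5,"dz":-72,"yaw":0}]'
python3 - <<'E'
from h import *
st()
cv2.imwrite('pics/w13.png',bot.grab_frame('wrist')[:,:,::-1])
xy,a=behind([0,-10],[107.8,-77.1],29.5);print(rows(xy,78,a))
E
```

```text
clock: 13.72
position: [0.4803, -0.028, 0.0782]
tool_rot: [-1.571, -0.0, 1.196]
force: [-0.5, 0.9, 0.4]
grip_width: 0.0169
t 13.72 xyz [480.3 -28.   78.2] tray [-74.4  36.8] push -21.5 F [-0.5  0.9  0.4] w 16.9
{'dx': np.float64(-0.5), 'dy': np.float64(0.3), 'dz': np.float64(-58.5), 'yaw': np.float64(-0.0)}
```

View pics/w13.png

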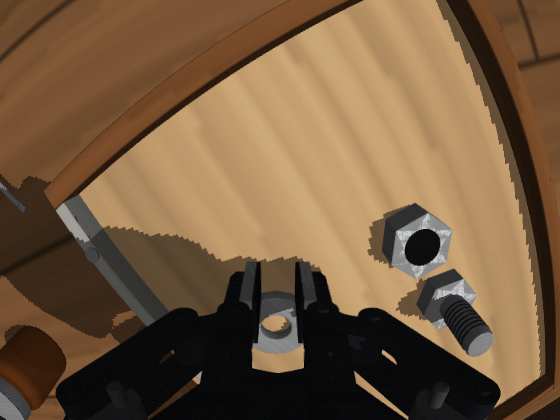

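```bash
python3 -m crank '[{"hand":0.8,"dx":0,"dy":0,"dz":-5,"yaw":0},{"hand":0.8,"dx":0,"dy":0,"dz":-11,"yaw":0},{"hand":0.8,"dx":0,"dy":0,"dz":-18,"yaw":0},{"hand":0.8,"dx":0,"dy":0,"dz":-25,"yaw":0},{"hand":0.8,"dx":0,"dy":0,"dz":-32,"yaw":0},{"hand":0.8,"dx":0,"dy":0,"dz":-39,"yaw":0},{"hand":0.8,"dx":0,"dy":0,"dz":-46,"yaw":0},{"hand":0.8,"dx":0,"dy":0,"dz":-52,"yaw":0},{"hand":0.8,"dx":0,"dy":0,"dz":-56,"yaw":0},{"hand":0.8,"dx":0,"dy":0,"dz":-58,"yaw":0},{"hand":0.8,"dx":0,"dy":0,"dz":-58,"yaw":0},{"hand":0.8,"dx":0,"dy":0,"dz":-58,"yaw":0}]'
python3 - <<'E'
from h import *
st()
cv2.imwrite('pics/w14.png',bot.grab_frame('wrist')[:,:,::-1])
E
```

```text
clock: 14.77
position: [0.5332, -0.0488, 0.0782]
tool_rot: [-1.571, 0.0, 1.196]
force: [-1.0, -0.6, 0.6]
grip_width: 0.017
t 14.77 xyz [533.2 -48.8  78.2] tray [-26.1   6.8] push -21.5 F [-1.  -0.6  0.6] w 17.0
```

View pics/w14.png

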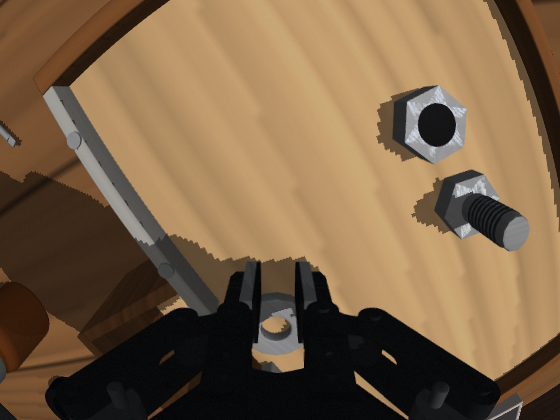

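```bash
python3 -m crank '[{"hand":0.8,"dx":0,"dy":0,"dz":8,"yaw":0},{"hand":0.8,"dx":4.4,"dy":0,"dz":8,"yaw":0.12},{"hand":0.8,"dx":8.8,"dy":0,"dz":7.5,"yaw":0.24},{"hand":0.8,"dx":13,"dy":0,"dz":6,"yaw":0.36},{"hand":0.8,"dx":17,"dy":0,"dz":4,"yaw":0.48},{"hand":0.8,"dx":21,"dy":0,"dz":2,"yaw":0.6},{"hand":0.8,"dx":24.5,"dy":0,"dz":-1,"yaw":0.72},{"hand":0.8,"dx":27.5,"dy":0,"dz":-4,"yaw":0.84},{"hand":0.8,"dx":30.5,"dy":0,"dz":-7.5,"yaw":0.96},{"hand":0.8,"dx":31.5,"dy":0,"dz":-9,"yaw":1.014},{"hand":0.8,"dx":31.5,"dy":0,"dz":-9,"yaw":1.014},{"hand":0.8,"dx":31.5,"dy":0,"dz":-9,"yaw":1.014}]'
python3 - <<'E'
from h import *
st();print(rows(t2w([0,-26]),78,-79.6))
cv2.imwrite('pics/w15.png',bot.grab_frame('wrist')[:,:,::-1])
E
```

```text
clock: 15.82
position: [0.5527, -0.0225, 0.0783]
tool_rot: [-1.571, 0.0, 0.185]
force: [-0.4, 0.5, 0.1]
grip_width: 0.0168
t 15.82 xyz [552.7 -22.5  78.3] tray [-2.2 29.1] push -79.4 F [-0.4  0.5  0.1] w 16.8
{'dx': np.float64(2.0), 'dy': np.float64(0.3), 'dz': np.float64(-55.1), 'yaw': np.float64(0.003)}
```

View pics/w15.png

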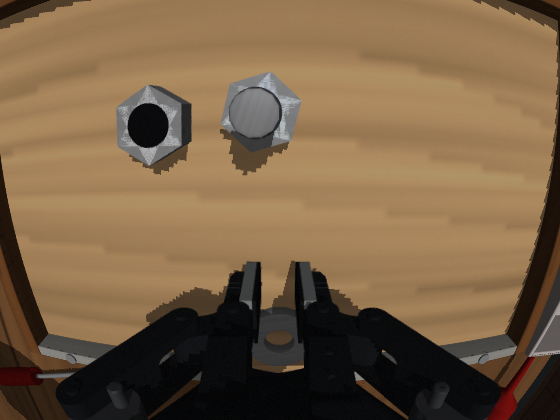

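Washer at (277,338), centred ahead of the fingers; push through.

```bash
python3 -m crank '[{"hand":0.8,"dx":2,"dy":0,"dz":-5,"yaw":0},{"hand":0.8,"dx":2,"dy":0,"dz":-10,"yaw":0},{"hand":0.8,"dx":2,"dy":0,"dz":-16,"yaw":0},{"hand":0.8,"dx":2,"dy":0,"dz":-22,"yaw":0},{"hand":0.8,"dx":2,"dy":0,"dz":-28,"yaw":0},{"hand":0.8,"dx":2,"dy":0,"dz":-34,"yaw":0},{"hand":0.8,"dx":2,"dy":0,"dz":-40,"yaw":0},{"hand":0.8,"dx":2,"dy":0,"dz":-46,"yaw":0},{"hand":0.8,"dx":2,"dy":0,"dz":-51,"yaw":0},{"hand":0.8,"dx":2,"dy":0,"dz":-55,"yaw":0},{"hand":0.8,"dx":2,"dy":0,"dz":-55,"yaw":0}]'
python3 -m crank '[{"hand":0.8,"dx":0,"dy":-10,"dz":20,"yaw":0},{"hand":0.8,"dx":0,"dy":-40,"dz":40,"yaw":0},{"hand":0.8,"dx":0,"dy":-70,"dz":50,"yaw":0},{"hand":0.8,"dx":0,"dy":-90,"dz":60,"yaw":0},{"hand":0.8,"dx":0,"dy":-90,"dz":60,"yaw":0},{"hand":0.8,"dx":0,"dy":-90,"dz":60,"yaw":0},{"hand":0.8,"dx":0,"dy":-90,"dz":60,"yaw":0}]'
python3 - <<'E'
from h import *
st();find('pics/w16.png')
im=cv2.imread('pics/w16.png');cv2.imwrite('pics/z16.png',cv2.resize(im[255:345,215:345],None,fx=6,fy=6))
im=bot.grab_frame('side')[:,:,::-1]
cv2.imwrite('pics/d16.png',cv2.resize(im[160:285,230:390],None,fx=4.5,fy=4.5))
E
```

```text
clock: 16.78
position: [0.5652, -0.0777, 0.0783]
tool_rot: [-1.571, 0.0, 0.181]
force: [0.1, 0.7, -0.1]
grip_width: 0.0173
clock: 17.37
position: [0.554, -0.0178, 0.1677]
tool_rot: [-1.571, 0.001, 0.182]
force: [0.5, 0.8, 0.1]
grip_width: 0.0173
t 17.37 xyz [554.  -17.8 167.7] tray [-0.  33.6] push -79.6 F [0.5 0.8 0.1] w 17.3
(300, 262, 16, 38) tray [ 25.7 -20.7] [ 8.5 46.4]
(240, 262, 16, 38) tray [-22.7 -20.6] [ 8.8 44. ]
(174, 100, 44, 49) tray [-56.7 105.3] [32.1 33.3]
(240, 93, 49, 48) tray [ -8.1 109. ] [31.3 31.6]
```

View pics/z16.png

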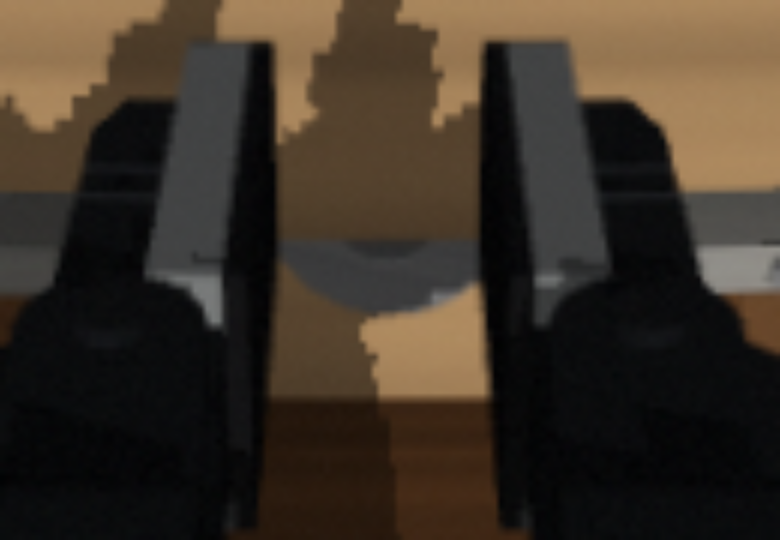

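View pics/d16.png

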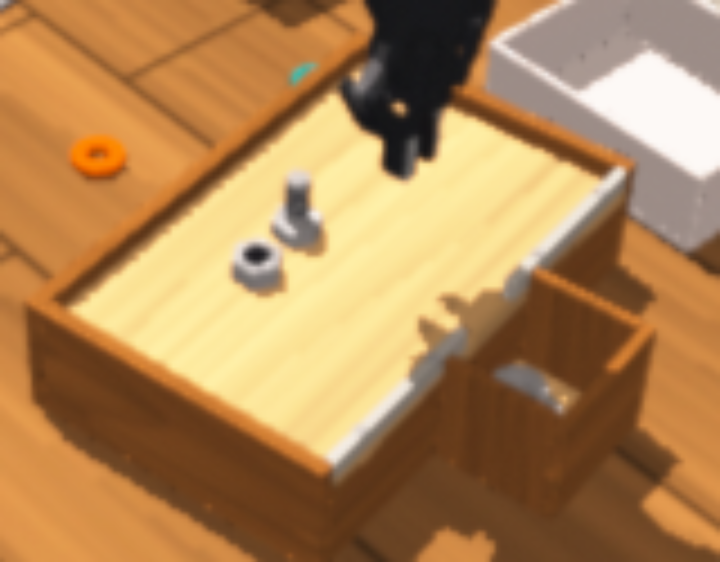

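All three lie stacked in the slot. The nut and bolt haven't moved, and the tool is clear of everything, so I'm handing in.

```bash
python3 -m crank '[{"hand":0.8,"dx":0,"dy":-10,"dz":0,"yaw":0},{"hand":0.8,"dx":0,"dy":-10,"dz":0,"yaw":0},{"hand":0.8,"dx":0,"dy":-10,"dz":0,"yaw":0},{"hand":0.8,"dx":0,"dy":-10,"dz":0,"yaw":0}]'; python3 -c "
from workcell import bot
print(bot.job_done())"
```

```text
clock: 17.8
position: [0.5543, -0.0177, 0.1782]
tool_rot: [-1.571, 0.0, 0.182]
force: [0.2, -0.5, 0.6]
grip_width: 0.0172
the job is handed in; nothing more can be done
None
```

I pushed the three washers one at a time through the gate into the slot and handed the job in at 17.8 s; no verdict was reported. For each one I held the fingertips 17 mm apart, slid the washer to a point before the gate, swung the fingers around behind it and pushed it through.

- **Washers:** the last side and wrist pictures show no washer left on the deck and the pile lying in the slot, well below the deck. The wrist view shows only the part of the slot beyond the deck edge, so I saw the upper washers but did not measure each one's resting position.
- **Nut and bolt:** both were within about 0.1 mm of where I measured them after the first push. The bolt stands upright.
- **Robot:** it ended about 100 mm above the deck, touching nothing, with the force reading at noise level.
- **Disagreements and gaps:** the tool read about 2 mm high for a moment during the second push, then settled. I did not measure the jar, tape, glue, screwdriver or wrench after the run, but the arm never went near the bench around them.

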